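Gauge the gap of a gel-plate clamp with a taper blade

TASK

Draw the orange-handled taper blade straight up out of its blue holder and slide it, tip down, upright and square to the plates, into the gap between the two upright gel plates of the clamping stand until it just drags snugly on both plates, without forcing the sprung plates apart. Finish while still holding the blade by its handle at that depth, without letting go, and leave the amber bottle, the beaker and the tube rack undisturbed.

Things in the scene. Friction and masses are not known exactly. Their poses are not given: they have to be found in the camera images.
- gauge_grip (a point): Centre of the loose taper blade's orange handle, 20 (x) by 36 (y) by 50 mm (z); 70 to 120 g in all. z points up, away from the tip. Below it a steel blade 100 mm long, 24 mm wide (y), a slim wedge: 3 mm thick (x) at the tip growing evenly to 13 mm at the handle (1 mm per 10 mm, half on each face). At the start it hangs tip down in the holder, the handle resting on the holder's top.
- gauge_tip (a point): Tip of the blade (middle of its lower end), 125 mm below gauge_grip along the handle's z; same axes as gauge_grip (x through the thickness, y along the width).
- holder_mouth (a point): Centre of the top of the blue upright holder (fixed): a block 41 mm (x) by 60 mm (y), 112 mm tall, on a foot 66 by 80 mm, with a vertical pocket 15 mm (x) by 28 mm (y) open at the top. The blade must rise 100 mm to come free.
- stand: Grey clamping stand (fixed). Base 150 (x) by 110 (y) by 14 mm; origin at the centre of the underside, z up. The plates stand square to its x axis; the gap runs along its y axis. Rear plate (white, blue lip) on the +x side, front plate (green glass, red lip) on the -x side. Nothing of it is taller than the plates' lips (139 mm above the bench).
- rear_rim (a point): On the rear plate's inner face, mid-width (84 mm along stand y), 126 mm above the bench, where the parallel gap begins; above it the blue lip flares outward (34 degrees from vertical, 15 mm long) to guide the blade in. The parallel gap goes 110 mm down, deeper than the blade is long.
- front_rim (a point): The same point on the front plate's inner face (red lip), 126 mm above the bench. The distance from rear_rim to front_rim along stand x is the gap: 4.5 to 9 mm, different each time. The blade touches both plates where its thickness equals the gap, 15 to 60 mm deep; a few mm deeper it drags snugly (about 4 N of push).
- rear_plate (a joint): How far the rear plate is pushed back (toward stand +x), m: 0 at rest on its stop, up to 0.006. Spring: starts to give at 4 N, then 3 N per mm.
- front_plate (a joint): How far the front plate is pushed back (toward stand -x), m: 0 at rest, up to 0.006; same spring.
- amber_bottle: Amber glass jar with black cap, 58 mm across, 130 mm tall, loose; origin at the centre of its underside. Leave alone.
- beaker: Glass beaker 72 mm across, 95 mm tall, holding thin white rods that reach 180 mm; loose; origin at the centre of its underside. Leave alone.
- tube_rack: Yellow rack 60 by 150 mm with four blue-capped tubes, 90 mm tall, loose; origin at the centre of its underside. Leave alone.
Things that resemble listed ones, but are neither listed nor needed, are in the scene too. There is more than one size of the part that bears holder_mouth; the job needs the smallest.

How it is judged:
On the way:
1. the blade is drawn wholly out of the holder and held by the fingers (z of gauge_tip in the frame of holder_mouth above 0.003 m and contact force between the fingers and gauge above 1 N), for 0.1 s.
At the end, for the whole second after the job is handed in: Blade in the gap: tip over 12 mm below the rims, within 30 mm of mid-width, upright within 5 deg, square within 8 deg, at rest; over 1 N on each plate, with neither plate pushed back 1.6 mm; fingers still grip it (over 2 N) (contact force between gauge and rear_plate above 1 N and contact force between gauge and front_plate above 1 N and value of joint each of rear_plate, front_plate below 0.0016 m and z of gauge_tip in the frame of rear_rim below -0.012 m and y of gauge_tip in the frame of rear_rim between -0.03 and 0.03 m and angle between gauge_tip's own z axis and vertical below 0.09 rad and angle between the x axis of gauge_tip and the x axis of stand, either way round below 0.15 rad and contact force between the fingers and gauge above 2 N and linear speed of gauge below 0.01 m/s); the arm keeps its last pose, push and grip.
It fails at once if a plate was forced back by more than 4 mm (value of joint any of rear_plate, front_plate above 0.004 m).
It fails at once if a bystander was moved more than 30 mm or tipped (distance of any of amber_bottle, beaker, tube_rack from where it was at the start of the episode above 0.03 m or angle between any of amber_bottle, beaker, tube_rack's own z axis and vertical above 0.4 rad).
It also fails if it takes over 54 s, if anything falls off the work surface, if the arm or the gripper's body presses on something with over 40 N, if the wrist force passes 120 N, or if a joint passes its speed limit or range.

ROBOT

A 7-joint arm with a two-finger parallel gripper is mounted at the origin on the work surface. World frame = base frame: x ahead of the robot, y to its left, z up, the work surface at z = 0. Lengths are in m, angles in rad, forces in N, time in s.
With the tool pointing down it reaches from about 0.35 to 0.9 m from the base axis. Payload 8.1 kg.
Tool frame: the origin (TCP) lies at the centre of the arm's flange, where the gripper is bolted on; the fingertips stand 178 mm ahead of it and the grasp point (between the pads) lies 159 mm ahead of it; x points along the fingers, z is the direction in which the jaws open and shut, and the axes are right-handed (so a half turn about x gives the same grasp; the last joint's range is limited). The gripper opens to 92 mm and grips with 3 to 60 N. Pads are 19 mm wide; open, the fingers measure 130 mm over their backs; the gripper's body (75 mm by 190 mm) begins 47 mm behind the grasp point.
Start: joints at [-1.369, 0.434, 0.025, 1.573, -0.012, 1.134, -0.075], TCP at [0.188, 0.596, 0.405] pointing down, gripper open.
Joint ranges: [-2.62, 2.62], [-0.44, 2.09], [-1.27, 1.32], [0.08, 2.57], [-1.32, 4.46], [0.12, 2], [-2.74, 2.74]. Speed limits (rad/s): [2.22, 2.22, 3.01, 3.01, 3.14, 3.14, 3.14].

INTERFACE

Orientations are given as a rotation vector (axis times angle).
In Python, from cell import arm, get_image, search_frame, pinpoint gives the robot as it stands.
- The arm moves only by the tool arm_command, never from a script. Its argument "motion" is a list of rows, each a list of 7 numbers: the finger opening in mm, from 0 to 91.8, then the shift along the tool's x, y, z in mm, then the turn, a rotation vector about the tool's x, y, z in degrees. In form: [[fingers, x, y, z, ax, ay, az], ...]. A call has 1 to 5 rows; each row shifts and turns the commanded pose from where the row before left it, along the tool's axes as they then stand; what a row does not reach is not made up. A row lasts 1/8 s, in which the tool goes at most 62.5 mm and 10.7 degrees, less where a joint would pass 70% of its speed; a pose out of reach is approached as far as the arm can. A call with a gripper value outside its range is refused whole. The fingers move at their own pace and stop on an object; "newtons" is the grip in N (left out, the last holds). Time passes only in rows, so rows that do not move let the fingers close. It gives the time, the measured TCP pose, the force and the opening at its end, in the units of the state.
- arm.observe(): the state, without advancing time (a new reading comes with each control period).
- get_image(name): name is "scene" or "side" or "wrist"; returns a dict with "frame" (384x512x3 uint8, red, green, blue), "range_z" (384x512 float32, m along the optical axis (not along the pixel's ray), 0 where there is no reading), "K" (3x3 intrinsics, pixels), "origin" and "rotation" of the camera in the world; the wrist camera has in their place "tool_from_camera" (4x4, takes a point from camera to tool coordinates, whose origin is the TCP and whose axes are the tool frame's). Camera axes: x right, y down, z forward; pixel columns grow to the right and rows downward; lengths in m; the calibration is good to about 2 mm. A picture is of the moment at which its call begins: read the wrist's pose just before it.
- arm.sign_off(): hands the job in, once; it reports no verdict.
Trained networks look in the newest picture that a camera, given by its name, has taken for a name from the list of things; names that differ only in an ending like _2 or _b are one class to them, and where a whole thing is asked for, a point or a joint stands for the part that bears it (a point fixed in the world has none). Each returns a list of dicts, best first, with "p" (0 to 1); they miss things now and then, are a little off and sometimes report something else, mostly with a low value. They report only what shows in the picture. A call takes as long as a camera call. They do not tell look-alikes from the thing itself.
- search_frame(camera, target): "point" ([x, y, z] in m, in world coordinates, good to about 4 mm: the middle of the surface that is visible of it).
- pinpoint(camera, target): "point" ([x, y, z] in m, in world coordinates, good to about 4 mm: a listed point, or the origin of a listed thing).
The state is a dict: "clock": time; "joints": joint angles; "dq": joint speeds; "joint_efforts": joint torques, N m; "position": TCP position; "ee_rot": TCP orientation; "force": force on the tool from outside, world axes, zero at the start; "ft_torque": the same for the moment, N m; "width": opening from 0.0 (shut) to 1.0 (fully open).
Only numpy, scipy, OpenCV 4.12 (cv2) and the standard library are available. Lean on these libraries where they do the work, as an engineer would, in place of code of your own. Each camera call takes 0.05 s, during which the arm holds its last target. There are 200 camera calls.

## Working session

There is one attempt and no reset: what is moved stays moved. The work goes in short steps, Python scripts to look and compute and a tool call to move; the robot and the scene stay as the last step left them, time stands still between calls to the robot, and variables do not carry over. Pictures are saved under pics/ and viewed, about 8 in all and at most 12, crops included, and the job is handed in when it is done.

Besides the shell and the picture viewer there is one more tool, called after "Request:" as a command line: name --pt "numbers of a row" for each row, then --argument value for the rest. arm_command: Moves the arm, as the interface text tells. Its arguments: {"type":"object","properties":{"motion":{"type":"array"},"newtons":{"type":"number"}},"required":["motion"]}

```bash
ls; mkdir -p pics
cat > h.py <<'E'
import numpy as np, cv2
from cell import arm, get_image, search_frame, pinpoint
from scipy.spatial.transform import Rotation as R
def shot(cam,fn=None):
    s=arm.observe(); d=get_image(cam)
    if 'tool_from_camera' in d:
        T=np.eye(4); T[:3,:3]=R.from_rotvec(s['ee_rot']).as_matrix(); T[:3,3]=s['position']
        M=T@np.array(d['tool_from_camera']); d['origin']=M[:3,3]; d['rotation']=M[:3,:3]
    if fn: cv2.imwrite('pics/'+fn,d['frame'][:,:,::-1])
    z=d['range_z']; K=np.array(d['K']); v,u=np.mgrid[:z.shape[0],:z.shape[1]]
    P=np.stack([(u-K[0,2])/K[0,0]*z,(v-K[1,2])/K[1,1]*z,z],-1)@np.array(d['rotation']).T+np.array(d['origin'])
    P[z==0]=np.nan; d['P']=P
    return d
def proj(d,p):
    c=(np.array(p)-d['origin'])@np.array(d['rotation']); q=np.array(d['K'])@c; return q[:2]/q[2]
E
python3 - <<'E'
from h import *
np.set_printoptions(precision=4,suppress=True)
s=arm.observe(); print(s)
for c in ['scene','side']:
    d=shot(c,c+'0.png'); print(c,d['origin'],np.array(d['rotation'])[:,2])
    for t in ['gauge_grip','holder_mouth','rear_rim','front_rim','stand','amber_bottle','beaker','tube_rack']:
        for r in pinpoint(c,t)[:4]: print(t,round(r['p'],2),np.array(r['point']),proj(d,r['point']).round())
a=cv2.imread('pics/scene0.png');
E
```

```text
pics
{'clock': 0.0, 'joints': array([-1.3686,  0.4352,  0.025 ,  1.5741, -0.0116,  1.134 , -0.0751]), 'dq': array([-0.    , -0.0005,  0.0002,  0.0007,  0.0012,  0.0004,  0.0008]), 'joint_efforts': array([  0.    , -66.7846,   0.9845, -31.4441,  -0.0607,   0.0432,
         0.0002]), 'position': array([0.1875, 0.596 , 0.4039]), 'ee_rot': array([-0.9828,  1.3393,  0.9811]), 'force': array([ 0.3049, -0.3298,  0.7408]), 'ft_torque': array([-0.0217,  0.0404, -0.124 ]), 'width': 0.9999654320330121}Traceback (most recent call last):
  File "<stdin>", line 5, in <module>
  File "h.py", line 11, in shot
    P=np.stack([(u-K[0,2])/K[0,0]*z,(v-K[1,2])/K[1,1]*z,z],-1)@np.array(d['rotation']).T+np.array(d['origin'])
      ~~~~~~~~~~~~~~~~~~~~~~~~~~~~~~~~~~~~~~~~~~~~~~~~~~~~~~~~~~~~~~~~~~~~~~~~~~~~~~~~~~^~~~~~~~~~~~~~~~~~~~~~
ValueError: operands could not be broadcast together with shapes (384,512) (3,)
```

```bash
ls pics
```

```text
scene0.png
```

View pics/scene0.png

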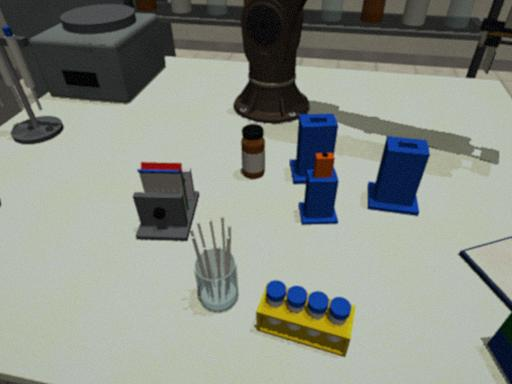

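The scene picture (1 viewed) shows three blue holders: (315,148) and (402,175) are tall and empty, and (319,195) is small with the orange handle at (324,165). The stand is at (167,200), the bottle at (253,150), the beaker at (216,280) and the rack at (305,315). The camera's rotation is a rotation vector, so I'm fixing the helper.

```bash
sed -i "s/    if fn: cv2/    d['rotation']=np.array(d['rotation'])\n    if d['rotation'].shape==(3,): d['rotation']=R.from_rotvec(d['rotation']).as_matrix()\n    if fn: cv2/" h.py
python3 - <<'E'
from h import *
np.set_printoptions(precision=4,suppress=True)
for c in ['scene','side','wrist']:
    d=shot(c,c+'0.png'); print(c,d['origin'],np.array(d['rotation'])[:,2])
    for t in ['gauge_grip','holder_mouth','rear_rim','front_rim','stand','amber_bottle','beaker','tube_rack']:
        for r in pinpoint(c,t)[:4]: print(t,round(r['p'],2),np.array(r['point']),proj(d,r['point']).round())
E
```

```text
scene [1.1274 0.1897 0.5921] [-0.7473 -0.1501 -0.6473]
gauge_grip 0.97 [0.5013 0.1921 0.1383] [323. 164.]
holder_mouth 0.9 [0.4998 0.1919 0.1138] [321. 174.]
holder_mouth 0.69 [0.4186 0.3626 0.1556] [408. 144.]
holder_mouth 0.56 [0.3462 0.1698 0.1568] [318. 118.]
holder_mouth 0.25 [ 0.5726 -0.1321  0.1239] [160. 173.]
rear_rim 0.64 [ 0.5752 -0.1309  0.1241] [160. 174.]
front_rim 0.71 [ 0.5633 -0.1349  0.1282] [160. 169.]
stand 0.61 [ 0.5707 -0.1325  0.0002] [170. 216.]
amber_bottle 0.62 [0.3753 0.0222 0.0016] [255. 171.]
beaker 0.61 [ 0.7505  0.0323 -0.0041] [218. 296.]
tube_rack 0.79 [ 0.7839  0.1929 -0.0008] [303. 327.]
side [ 0.4491 -0.6264  0.7992] [ 0.11    0.7142 -0.6913]
gauge_grip 0.74 [0.4954 0.1935 0.1428] [222. 149.]
holder_mouth 0.94 [0.5031 0.1905 0.1113] [227. 159.]
holder_mouth 0.74 [0.3425 0.1662 0.1566] [156. 159.]
holder_mouth 0.68 [0.4155 0.365  0.1553] [185. 108.]
rear_rim 0.68 [ 0.5687 -0.1335  0.1246] [280. 259.]
front_rim 0.63 [ 0.5637 -0.1401  0.1231] [278. 263.]
stand 0.74 [ 0.5667 -0.1294  0.0027] [277. 293.]
amber_bottle 0.72 [ 0.3782  0.0193 -0.0044] [184. 251.]
beaker 0.97 [0.7495 0.0321 0.0045] [339. 224.]
tube_rack 0.84 [ 0.7821  0.19   -0.004 ] [333. 180.]
wrist [0.1202 0.6173 0.3851] [ 0.2524 -0.0785 -0.9644]
```

View pics/side0.png

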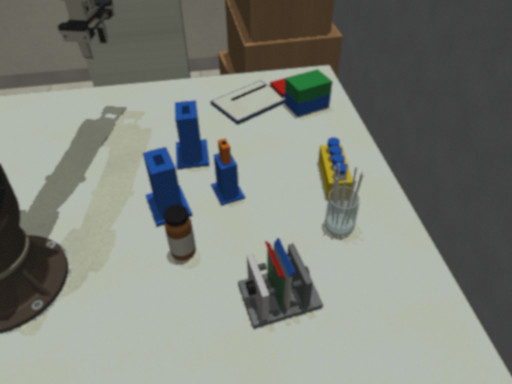

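The side picture (2 viewed) agrees: handle at (224,150), stand at (280,285) with the red lip on the left (−x) and the blue lip on the right. Next I'll get the yaws from the point clouds.

Run:
```python
from h import *
np.set_printoptions(precision=4,suppress=True)
for c in ['scene','side']:
    d=shot(c); P=d['P']; hsv=cv2.cvtColor(d['frame'],cv2.COLOR_RGB2HSV); H,S,V=[hsv[...,i].astype(int) for i in range(3)]
    def near(x,y,r): return (np.hypot(P[...,0]-x,P[...,1]-y)<r)
    blue=(abs(H-112)<12)&(S>150); red=((H<6)|(H>172))&(S>150); org=(H<14)&(S>150)
    for n,m in [('holder',blue&near(.5,.19,.06)&(P[...,2]>.02)&(P[...,2]<.108)),('holdertop',blue&near(.5,.19,.06)&(P[...,2]>.109)),('handle',org&near(.5,.19,.05)&(P[...,2]>.116)),
                ('bluelip',blue&near(.57,-.13,.1)&(P[...,2]>.1)),('redlip',red&near(.57,-.13,.1)&(P[...,2]>.1)),('base',near(.57,-.13,.12)&(P[...,2]>.008)&(P[...,2]<.02)),('foot',blue&near(.5,.19,.07)&(P[...,2]>.003)&(P[...,2]<.02))]:
        q=P[m]; 
        if len(q)<5: print(c,n,len(q)); continue
        r=cv2.minAreaRect(q[:,:2].astype(np.float32)*1000)
        w,v=np.linalg.eigh(np.cov(q[:,:2].T)); 
        print(c,n,len(q),'med',np.median(q,0),'z',q[:,2].min(),q[:,2].max(),'rect',np.round(r[0]),np.round(r[1]),round(r[2],1),'pca',np.degrees(np.arctan2(v[1,1],v[0,1])).round(1),np.sqrt(w))
d=[shot(c) for c in('scene','side')]
A=cv2.resize(d[0]['frame'][90:250,120:450],None,fx=2.4,fy=2.4,interpolation=cv2.INTER_CUBIC)
B=cv2.resize(d[1]['frame'][120:330,140:350],None,fx=1.83,fy=1.83,interpolation=cv2.INTER_CUBIC)
B=np.pad(B,((0,max(0,A.shape[0]-B.shape[0])),(0,0),(0,0)))[:A.shape[0]]
cv2.imwrite('pics/crop1.png',A[:,:,::-1]); cv2.imwrite('pics/crop2.png',B[:,:,::-1])
```

```text
scene holder 920 med [0.5202 0.194  0.0672] z 0.02002224397172958 0.10799640480177414 rect [516. 187.] [71. 35.] 71.2 pca 96.9 [0.005 0.018]
scene holdertop 188 med [0.5108 0.1903 0.1102] z 0.10908401335210871 0.16350253537806436 rect [502. 192.] [41. 59.] 12.2 pca 93.8 [0.011  0.0199]
scene handle 388 med [0.5093 0.1939 0.1453] z 0.11603336826838284 0.16496497236240487 rect [502. 193.] [23. 36.] 13.0 pca 104.2 [0.0044 0.0102]
scene bluelip 105 med [ 0.5793 -0.1311  0.1349] z 0.12885355433002377 0.13840234780497573 rect [ 580. -131.] [ 7. 81.] 11.4 pca 98.7 [0.0014 0.0225]
scene redlip 223 med [ 0.5582 -0.1363  0.1316] z 0.12543904341451234 0.13755026481402338 rect [ 558. -134.] [10. 80.] 8.5 pca 98.4 [0.0022 0.0234]
scene base 914 med [ 0.623  -0.1071  0.0125] z 0.00805798533407276 0.01996245060179358 rect [ 572. -133.] [150. 109.] 8.4 pca 146.6 [0.0245 0.0436]
scene foot 393 med [0.5214 0.192  0.0068] z 0.0030819235074148743 0.019937632300563446 rect [502. 194.] [66. 78.] 14.0 pca 86.2 [0.0123 0.0251]
side holder 484 med [0.4981 0.1635 0.0647] z 0.020045396624267964 0.1075679179619
[... 235 characters left out ...]
2 0.1762 0.1506] z 0.11606312125661156 0.16548576931821657 rect [498. 188.] [16. 35.] 15.0 pca 109.0 [0.0047 0.0085]
side bluelip 216 med [ 0.5756 -0.1441  0.1328] z 0.12479455320034594 0.1399274363273073 rect [ 576. -136.] [11. 81.] 8.0 pca 99.8 [0.0026 0.0229]
side redlip 142 med [ 0.5566 -0.1457  0.1354] z 0.10835882803768038 0.1403878634331368 rect [ 557. -141.] [10. 77.] 8.4 pca 98.4 [0.0027 0.021 ]
side base 1449 med [ 0.5528 -0.1675  0.0134] z 0.008001833059132712 0.019954513995807166 rect [ 570. -136.] [151. 111.] 8.5 pca 169.6 [0.0258 0.0473]
side foot 227 med [0.4899 0.1652 0.008 ] z 0.003117991779694962 0.019968895946585685 rect [499. 189.] [59. 77.] 13.4 pca 139.4 [0.0132 0.0241]
```

View pics/crop1.png

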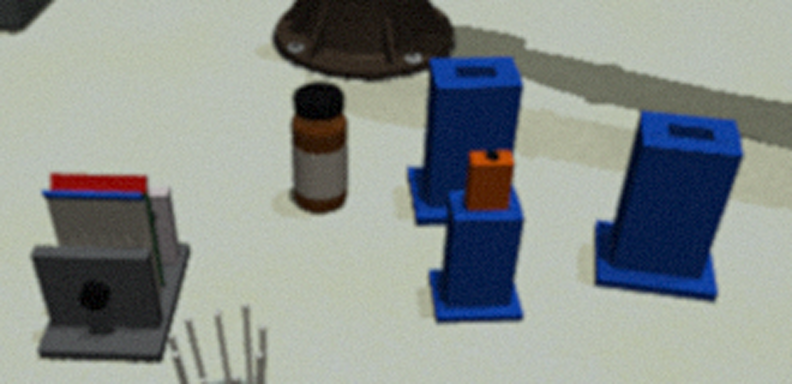

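This crop (3 viewed) confirms the choice: the small holder at (483,255 in the crop) bears the orange handle at (490,180), and the two taller holders have empty pockets. Handle centre is about (0.501,0.192,0.137) with yaw about 13.3°. The stand is at about (0.571,-0.134) with yaw about 8.4°.

```bash
cat >> h.py <<'E'
def plan(gp,yaw):
    """grasp point gp, jaw dir (tool z) at yaw deg (mod 180); prints turn then shift in turned tool axes (mm,deg)"""
    s=arm.observe(); R0=R.from_rotvec(s['ee_rot']); best=None
    for k in (0,180):
        a=np.radians(yaw+k); z=np.array([np.cos(a),np.sin(a),0]); x=np.array([0,0,-1.]); y=np.cross(z,x)
        R1=R.from_matrix(np.stack([x,y,z],1)); rv=(R0.inv()*R1).as_rotvec(degrees=True)
        if best is None or np.linalg.norm(rv)<np.linalg.norm(best[0]): best=(rv,R1)
    rv,R1=best; tcp=np.array(gp)-R1.apply([.159,0,0])
    g=s['position']+R0.apply([.159,0,0])
    print('t',s['clock'],'grasp',g.round(4),'F',s['force'].round(2),'M',s['ft_torque'].round(2),'w',round(s['width']*91.8,1),'j7',s['joints'].round(2))
    print('turn',rv.round(2),'shift after turn mm',(R1.inv().apply(tcp-s['position'])*1000).round(1),'shift now',(R0.inv().apply(tcp-s['position'])*1000).round(1),'R0\n',R0.as_matrix().round(3))
E
python3 -c "
from h import *
plan([.501,.192,.24],13.3)"
```

```text
t 1.6 grasp [0.1876 0.5962 0.2458] F [-0.22 -0.14  0.8 ] M [-0.02  0.01  0.05] w 91.7 j7 [-1.37  0.43  0.03  1.57 -0.01  1.13 -0.08]
turn [ 5.923e+01  1.000e-02 -0.000e+00] shift after turn mm [   5.8 -465.5  212. ] shift now [   5.7 -420.3 -291.5] R0
 [[ 0.    -0.954  0.3  ]
 [ 0.     0.3    0.954]
 [-1.    -0.     0.   ]]
```

Request:
arm_command --pt "91.8 0 0 0 10 0 0" --pt "91.8 0 0 0 10 0 0" --pt "91.8 0 0 0 10 0 0" --pt "91.8 0 0 0 10 0 0" --pt "91.8 0 0 0 10 0 0" --newtons 25

```text
clock: 2.22
position: [0.1876, 0.5962, 0.4048]
ee_rot: [-0.304, 1.549, 0.304]
force: [-1.0, 0.5, 0.2]
width: 0.999
```

Request:
arm_command --pt "91.8 0 0 0 9.2 0 0" --pt "91.8 0 -46 21 0 0 0" --pt "91.8 0 -46 21 0 0 0" --pt "91.8 0 -46 21 0 0 0" --pt "91.8 0 -46 21 0 0 0"

```text
clock: 2.85
position: [0.3126, 0.4352, 0.4049]
ee_rot: [-0.182, 1.563, 0.183]
force: [1.6, 1.0, -0.3]
width: 0.998
```

Request:
arm_command --pt "91.8 0 -46 21 0 0 0" --pt "91.8 0 -46 21 0 0 0" --pt "91.8 0 -46 21 0 0 0" --pt "91.8 0 -46 21 0 0 0" --pt "91.8 0 0 0 0 0 0"

```text
clock: 3.48
position: [0.4383, 0.273, 0.4052]
ee_rot: [-0.178, 1.562, 0.176]
force: [-0.9, 0.5, -0.6]
width: 0.999
```

```bash
python3 -c "
from h import *
plan([.501,.192,.24],13.3)
d=shot('wrist','w1.png')
for t in ['gauge_grip','holder_mouth']:
  for r in pinpoint('wrist',t)[:3]: print(t,r)
P=d['P'];hsv=cv2.cvtColor(d['frame'],cv2.COLOR_RGB2HSV);H,S=hsv[...,0],hsv[...,1]
m=(H<14)&(S>150)&(P[...,2]>.155)&(P[...,2]<.17)
q=P[m];print(len(q),cv2.minAreaRect(q[:,:2].astype(np.float32)*1000),q[:,2].mean())
"
```

```text
t 3.475 grasp [0.4385 0.2729 0.2462] F [-0.87  0.53 -0.63] M [-0.1   0.12  0.07] w 91.7 j7 [-0.99  0.26  0.41  1.86 -0.12  1.04 -0.31]
turn [-0.38  0.08  0.06] shift after turn mm [  6.2 -93.3  42.4] shift now [  6.3 -93.   43. ] R0
 [[ 0.002 -0.224  0.975]
 [-0.001  0.975  0.224]
 [-1.    -0.001  0.001]]
gauge_grip {'point': [0.4969, 0.1955, 0.1378], 'p': 0.87}
holder_mouth {'point': [0.4181, 0.3584, 0.1516], 'p': 0.6}
holder_mouth {'point': [0.5029, 0.1912, 0.1118], 'p': 0.59}
635 ((497.6878356933594, 200.88742065429688), (18.816408157348633, 22.250709533691406), 14.555279731750488) 0.1613473223369125
```

Request:
arm_command --pt "91.8 0 -31 14 0 0 0" --pt "91.8 0 -31 14 0 0 0" --pt "91.8 0 -31 14 0 0 0" --pt "91.8 0 0 0 0 0 0"

```text
clock: 4.12
position: [0.499, 0.1951, 0.4048]
ee_rot: [-0.182, 1.563, 0.181]
force: [0.2, 0.6, 0.6]
width: 1.001
```

```bash
python3 -c "
from h import *
plan([.501,.192,.137],13.5)
d=shot('wrist','w2.png')
P=d['P'];hsv=cv2.cvtColor(d['frame'],cv2.COLOR_RGB2HSV);H,S=hsv[...,0],hsv[...,1]
m=(H<14)&(S>150)&(P[...,2]>.155)&(P[...,2]<.17)
q=P[m];print(len(q),cv2.minAreaRect(q[:,:2].astype(np.float32)*1000),q[:,2].mean())
m=(abs(H.astype(int)-112)<12)&(S>120)&(P[...,2]>.1)&(P[...,2]<.12)
q=P[m];print(len(q),cv2.minAreaRect(q[:,:2].astype(np.float32)*1000),q[:,2].mean())
"
```

```text
t 4.125 grasp [0.4991 0.195  0.2458] F [0.15 0.64 0.63] M [-0.06  0.06 -0.  ] w 91.9 j7 [-0.82  0.3   0.45  1.82 -0.15  1.06 -0.09]
turn [-0.28  0.03  0.04] shift after turn mm [108.8  -3.5   1.3] shift now [108.8  -3.4   1.2] R0
 [[ 0.001 -0.229  0.973]
 [-0.001  0.973  0.229]
 [-1.    -0.001  0.   ]]
1136 ((499.5024719238281, 194.40846252441406), (18.22024917602539, 34.602989196777344), 13.473957061767578) 0.16216257281029817
3333 ((415.9980773925781, 211.50067138671875), (178.79315185546875, 188.80850219726562), 33.4350700378418) 0.11118804060534399
```

View pics/w2.png

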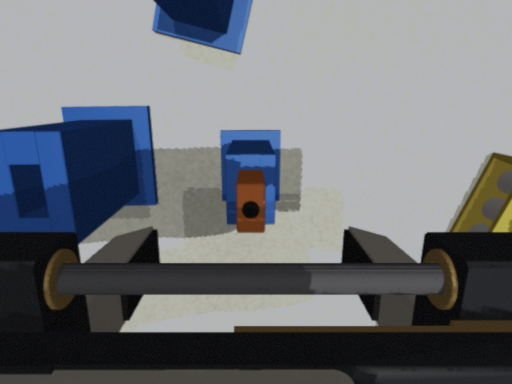

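The wrist view (4 viewed) shows the handle at (251,200), square between the open fingers. The orange top centre is at (0.4995,0.194), within 1 mm of the grasp point. Descending and gripping.

Request:
arm_command --pt "91.8 30 -1 0 0 0 0" --pt "91.8 30 0 0 0 0 0" --pt "91.8 28 0 0 0 0 0" --pt "91.8 20 0 0 0 0 0" --pt "91.8 0 0 0 0 0 0"

```text
clock: 4.8
position: [0.4971, 0.1967, 0.2954]
ee_rot: [-0.185, 1.566, 0.185]
force: [-0.5, 0.8, 0.5]
width: 1.0
```

Request:
arm_command --pt "10 0 0 0 0 0 0" --pt "10 0 0 0 0 0 0" --pt "10 0 0 0 0 0 0" --pt "10 0 0 0 0 0 0" --pt "10 0 0 0 0 0 0" --newtons 25

```text
clock: 5.42
position: [0.4985, 0.195, 0.2969]
ee_rot: [-0.182, 1.563, 0.183]
force: [0.3, -0.2, -0.7]
width: 0.508
```

```bash
python3 -c "
from h import *
plan([.501,.192,.137],13.5)"
```

```text
t 5.425 grasp [0.4985 0.1951 0.1379] F [ 0.3  -0.16 -0.7 ] M [-0.09  0.04 -0.04] w 46.7 j7 [-0.77  0.43  0.4   1.94 -0.23  0.81 -0.01]
turn [-0.18  0.01 -0.01] shift after turn mm [ 0.9 -3.5  1.7] shift now [ 0.9 -3.5  1.7] R0
 [[ 0.    -0.23   0.973]
 [ 0.     0.973  0.23 ]
 [-1.     0.     0.   ]]
```

Still closing. I'll wait, then lift after checking the width.

Request:
arm_command --pt "10 0 0 0 0 0 0" --pt "10 0 0 0 0 0 0" --pt "10 0 0 0 0 0 0" --pt "10 0 0 0 0 0 0" --pt "10 0 0 0 0 0 0"

```text
clock: 6.05
position: [0.4985, 0.1951, 0.2967]
ee_rot: [-0.183, 1.563, 0.183]
force: [0.6, -0.3, -0.7]
width: 0.21
```

Request:
arm_command --pt "10 0 0 0 0 0 0" --pt "10 0 0 0 0 0 0"

```text
clock: 6.3
position: [0.4985, 0.1951, 0.2967]
ee_rot: [-0.183, 1.563, 0.183]
force: [0.8, -0.2, 0.3]
width: 0.216
```

Width is 19.8 mm, so the handle is gripped. Lifting slowly at first.

Request:
arm_command --pt "10 -8 0 0 0 0 0" --pt "10 -16 0 0 0 0 0" --pt "10 -20 0 0 0 0 0" --pt "10 -20 0 0 0 0 0" --pt "10 -20 0 0 0 0 0" --newtons 35

```text
clock: 6.92
position: [0.4983, 0.1949, 0.3825]
ee_rot: [-0.182, 1.562, 0.183]
force: [-1.0, 0.4, -1.5]
width: 0.215
```

Request:
arm_command --pt "10 -20 0 0 0 0 0" --pt "10 -20 0 0 0 0 0" --pt "10 -20 0 0 0 0 0" --pt "10 -16 0 0 0 0 0" --pt "10 0 0 0 0 0 0"

```text
clock: 7.55
position: [0.4987, 0.195, 0.4582]
ee_rot: [-0.182, 1.561, 0.183]
force: [-0.8, -0.8, -0.5]
width: 0.216
```

```bash
python3 -c "
from h import *
np.set_printoptions(precision=4,suppress=True)
plan([.567,-.136,.30],8.4)
for c in ['scene','side']:
    d=shot(c,c+'1.png')
    for t in ['gauge_grip','gauge_tip']:
        for r in pinpoint(c,t)[:3]: print(c,t,round(r['p'],2),np.array(r['point']),proj(d,r['point']).round())
"
```

```text
t 7.55 grasp [0.499  0.1952 0.2992] F [-0.77 -0.78 -0.52] M [-0.1   0.01  0.01] w 19.8 j7 [-0.84  0.25  0.46  1.74 -0.12  1.18 -0.11]
turn [ 4.93  0.14 -0.06] shift after turn mm [  -0.8 -337.4   19.3] shift now [  -1.1 -337.8   -9.8] R0
 [[ 0.002 -0.231  0.973]
 [ 0.001  0.973  0.231]
 [-1.     0.001  0.002]]
scene gauge_grip 0.74 [0.5001 0.1929 0.2991] [332.  90.]
scene gauge_tip 0.78 [0.5024 0.1922 0.1767] [325. 149.]
side gauge_grip 0.86 [0.4968 0.1949 0.2972] [218.  92.]
side gauge_tip 0.87 [0.5009 0.1909 0.1721] [224. 139.]
```

Request:
arm_command --pt "10 0 0 0 5 0 0" --pt "10 0 -40 2 0 0 0" --pt "10 0 -40 2 0 0 0" --pt "10 0 -40 2 0 0 0" --pt "10 0 -40 2 0 0 0"

```text
clock: 8.48
position: [0.5296, 0.0367, 0.4564]
ee_rot: [-0.114, 1.568, 0.114]
force: [1.1, 1.1, -1.1]
width: 0.214
```

Request:
arm_command --pt "10 0 -40 2 0 0 0" --pt "10 0 -40 2 0 0 0" --pt "10 0 -40 2 0 0 0" --pt "10 0 -30 2 0 0 0" --pt "10 0 -15 1 0 0 0"

```text
clock: 9.1
position: [0.5623, -0.1257, 0.4563]
ee_rot: [-0.113, 1.569, 0.112]
force: [-0.2, 0.4, -0.7]
width: 0.216
```

Request:
arm_command --pt "10 0 0 0 0 0 0" --pt "10 0 0 0 0 0 0"

```text
clock: 9.35
position: [0.5625, -0.1225, 0.4564]
ee_rot: [-0.115, 1.568, 0.116]
force: [0.3, 0.0, -1.2]
width: 0.218
```

```bash
cat > look.py <<'E'
from h import *
np.set_printoptions(precision=4,suppress=True)
plan([.567,-.136,.27],8.4)
a=np.radians(8.4); ex=np.array([np.cos(a),np.sin(a)]); ey=np.array([-ex[1],ex[0]])
for c in ['scene','side','wrist']:
    d=shot(c,c+'2.png'); P=d['P']; hsv=cv2.cvtColor(d['frame'],cv2.COLOR_RGB2HSV); H,S,V=[hsv[...,i].astype(int) for i in range(3)]
    for t in ['gauge_tip','rear_rim','front_rim','stand']:
        for r in pinpoint(c,t)[:2]: p=np.array(r['point']); print(c,t,round(r['p'],2),p,proj(d,p).round(),'stand xy',p[:2]@ex*1e3,p[:2]@ey*1e3)
    n=np.hypot(P[...,0]-.57,P[...,1]+.135)<.09
    for nm,m in [('blue',(abs(H-112)<12)&(S>150)),('red',((H<6)|(H>172))&(S>150))]:
        q=P[m&n&(P[...,2]>.115)&(P[...,2]<.145)]
        if len(q)<8: continue
        X=q[:,:2]@ex*1e3; Y=q[:,:2]@ey*1e3
        print(c,nm,len(q),'yaw',cv2.minAreaRect(q[:,:2].astype(np.float32)*1000)[2],'X',np.percentile(X,[2,50,98]),'Y',np.percentile(Y,[1,99]),'z',np.percentile(q[:,2],[2,98]))
        for z0 in np.arange(.122,.142,.004):
            k=abs(q[:,2]-z0)<.002
            if k.sum()>5: print('    z',z0.round(3),k.sum(),'X',np.percentile(X[k],[10,50,90]))
E
python3 look.py
```

```text
t 9.35 grasp [ 0.5624 -0.1224  0.2974] F [ 0.31  0.03 -1.24] M [-0.04  0.08 -0.01] w 20.0 j7 [-0.32  0.34  0.61  1.66 -0.21  1.21  0.48]
turn [ 0.03 -0.02 -0.06] shift after turn mm [ 27.4 -14.    2.5] shift now [ 27.4 -14.    2.5] R0
 [[-0.001 -0.147  0.989]
 [ 0.001  0.989  0.147]
 [-1.     0.001 -0.   ]]
scene gauge_tip 0.75 [ 0.5627 -0.1257  0.1759] [160. 149.] stand xy 538.3009050679783 -206.55245242551666
scene rear_rim 0.77 [ 0.5718 -0.131   0.1256] [160. 172.] stand xy 546.5290432465607 -213.12495135013842
scene front_rim 0.53 [ 0.7872  0.1931 -0.0003] [303. 329.] stand xy 806.963813323866 76.03192741082262
scene stand 0.84 [ 0.5708 -0.1346  0.0007] [169. 216.] stand xy 545.0138720107731 -216.5402487202428
scene blue 99 yaw 10.303884506225586 X [547.0736 554.5125 557.1496] Y [-252.5941 -174.1196] z [0.1279 0.1373]
    z 0.13 9 X [551.657  553.3278 553.9531]
    z 0.134 60 X [552.4659 554.5374 556.1106]
    z 0.138 28 X [553.5733 555.0104 556.5723]
scene red 205 yaw 8.141199111938477 X [528.4728 532.4303 536.8869] Y [-254.4948 -174.8427] z [0.1263 0.1362]
    z 0.126 28 X [533
[... 1325 characters left out ...]
8671534982
wrist stand 0.85 [ 0.5701 -0.1358  0.0019] [254. 167.] stand xy 544.1460817434242 -217.62511739980468
wrist blue 748 yaw 8.73633098602295 X [545.7534 550.5092 555.4535] Y [-233.0592 -173.876 ] z [0.127 0.139]
    z 0.126 39 X [544.9465 545.8573 546.0757]
    z 0.13 188 X [545.9686 547.5692 548.6541]
    z 0.134 210 X [548.6917 550.1662 551.3798]
    z 0.138 310 X [551.7741 553.4492 555.123 ]
wrist red 643 yaw 8.297164916992188 X [526.2321 530.5863 536.738 ] Y [-231.4413 -173.6656] z [0.1276 0.1392]
    z 0.126 28 X [535.8075 536.7218 536.7543]
    z 0.13 108 X [534.0068 534.9573 535.8724]
    z 0.134 171 X [531.2019 532.2827 533.9524]
    z 0.138 335 X [526.7778 528.7196 530.5646]
```

The gap centre is at stand-x 541.1 mm and the tip at 538.4, with the gap about 8.5 mm. So I shift +2.7 in z and −13 in y, then go down into the lips.

Request:
arm_command --pt "10 0 -13 2.7 0 0 0" --pt "10 15 0 0 0 0 0" --pt "10 15 0 0 0 0 0" --pt "10 8 0 0 0 0 0" --pt "10 0 0 0 0 0 0"

```text
clock: 10.72
position: [0.5667, -0.1362, 0.4177]
ee_rot: [-0.114, 1.569, 0.115]
force: [-0.2, -0.7, -0.4]
width: 0.217
```

```bash
python3 look.py | grep -E "^t|turn|blue|red|wrist|   z|tip"; python3 -c "
from h import *
A=[]
d=shot('wrist');A.append(cv2.resize(d['frame'][100:300,130:380],(500,400),interpolation=cv2.INTER_CUBIC))
d=shot('side');A.append(cv2.resize(d['frame'][200:320,225:325],(333,400),interpolation=cv2.INTER_CUBIC))
cv2.imwrite('pics/m1.png',cv2.resize(np.hstack(A),(790,380))[:,:,::-1])"
```

```text
t 10.725 grasp [ 0.5665 -0.1361  0.2587] F [-0.21 -0.72 -0.43] M [-0.03  0.09  0.02] w 19.9 j7 [-0.29  0.39  0.6   1.7  -0.24  1.13  0.53]
turn [-0.06 -0.1  -0.03] shift after turn mm [-11.3   0.1   0.3] shift now [-11.3   0.1   0.3] R0
scene gauge_tip 0.96 [ 0.5672 -0.139   0.1355] [157. 167.] stand xy 540.8097262864318 -220.3671480824553
scene blue 99 yaw 11.259495735168457 X [551.9163 554.5557 556.7495] Y [-251.8511 -173.8742] z [0.1315 0.1379]
    z 0.13 7 X [551.0908 553.728  554.1283]
    z 0.134 63 X [553.0723 554.7653 556.2059]
    z 0.138 29 X [553.043  554.7045 556.0949]
scene red 155 yaw 10.077281951904297 X [528.4896 532.3447 536.4488] Y [-253.9453 -174.7249] z [0.1262 0.1374]
    z 0.126 23 X [533.6251 534.4364 535.9914]
    z 0.13 58 X [531.4749 533.3901 535.4197]
    z 0.134 59 X [529.2241 530.8442 533.0151]
    z 0.138 15 X [528.5853 529.8463 531.6478]
side gauge_tip 0.9 [ 0.5661 -0.1385  0.1359] [280. 258.] stand xy 539.7945682344537 -219.71182058455514
side blue 95 yaw 11.992010116577148 X [545.7332 549.3982 553.6075] Y [-257.8524 -182.1609] z [0.1272 0.1383]
    z 
[... 729 characters left out ...]
6732785
wrist stand 0.89 [ 0.5685 -0.1396 -0.0014] [251. 165.] stand xy 542.0081305021463 -221.15061941936418
wrist blue 973 yaw 8.556596755981445 X [545.3962 550.8233 555.6729] Y [-232.7478 -174.1881] z [0.1273 0.1394]
    z 0.126 51 X [545.3763 545.4411 546.2485]
    z 0.13 225 X [546.1531 547.0795 548.5545]
    z 0.134 268 X [548.6361 550.0653 551.1696]
    z 0.138 429 X [551.6557 553.3752 555.2927]
wrist red 1087 yaw 8.28516674041748 X [526.2072 531.4751 537.381 ] Y [-233.892  -173.8241] z [0.1268 0.1394]
    z 0.126 81 X [536.4632 537.2977 537.4207]
    z 0.13 219 X [534.1604 535.1038 536.5404]
    z 0.134 295 X [531.0608 532.5029 533.6373]
    z 0.138 489 X [526.6648 528.6804 530.6301]
```

View pics/m1.png

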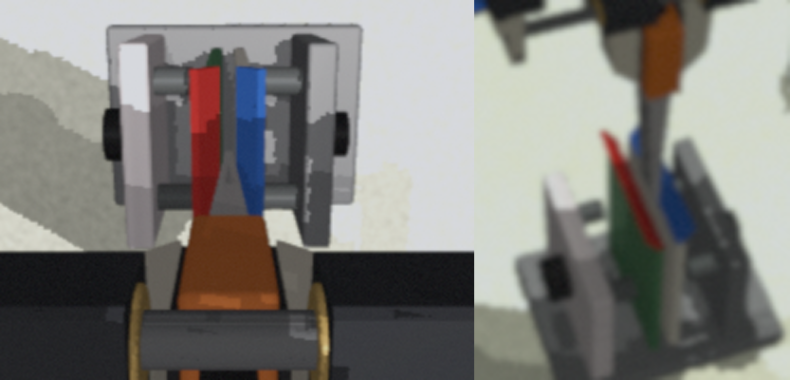

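The view (5 viewed, a composite) shows the blade centred between the red lip (205,150) and the blue lip (250,150), square and upright. I'll take a force baseline and then go down in steps.

```bash
cat > fc.py <<'E'
from h import *
F=[];M=[]
for i in range(10):
    s=arm.observe();F.append(s['force']);M.append(s['ft_torque']);get_image('wrist')
a=np.radians(8.4);Rz=np.array([[np.cos(a),np.sin(a),0],[-np.sin(a),np.cos(a),0],[0,0,1]])
F=np.array(F)@Rz.T;M=np.array(M)@Rz.T;g=s['position']+R.from_rotvec(s['ee_rot']).apply([.159,0,0])
print('t',s['clock'],'F stand axes',F.mean(0).round(2),'sd',F.std(0).round(2),'M',M.mean(0).round(3),'grasp stand X,Y,z',(Rz@g*1e3).round(2),'w',s['width']*91.8)
E
python3 fc.py
```

```text
t 12.025 F stand axes [ 0.11  0.34 -0.99] sd [0.32 0.36 0.31] M [-0.084  0.053  0.018] grasp stand X,Y,z [ 540.9  -217.84  259.73] w 19.88439250645655
```

Request:
arm_command --pt "10 6 0 0.5 0 0 0" --pt "10 6 0 0 0 0 0" --pt "10 6 0 0 0 0 0" --pt "10 4 0 0 0 0 0" --pt "10 0 0 0 0 0 0"

```text
clock: 12.7
position: [0.5674, -0.1364, 0.3963]
ee_rot: [-0.114, 1.568, 0.114]
force: [-0.7, -1.2, -0.6]
width: 0.217
```

```bash
python3 fc.py
```

```text
t 13.15 F stand axes [-0.24 -0.02 -0.84] sd [0.42 0.59 0.62] M [-0.081  0.07  -0.004] grasp stand X,Y,z [ 541.44 -217.88  237.82] w 19.676320718116557
```

Request:
arm_command --pt "10 6 0 0 0 0 0" --pt "10 6 0 0 0 0 0" --pt "10 6 0 0 0 0 0" --pt "10 4 0 0 0 0 0" --pt "10 0 0 0 0 0 0"

```text
clock: 13.82
position: [0.5672, -0.1364, 0.3742]
ee_rot: [-0.114, 1.569, 0.114]
force: [-1.4, -0.5, -1.5]
width: 0.216
```

```bash
python3 fc.py
```

```text
t 14.275 F stand axes [-2.16 -0.06 -1.99] sd [0.62 0.41 0.67] M [-0.04   0.672  0.005] grasp stand X,Y,z [ 541.11 -217.84  215.66] w 19.688595651960863
```

Request:
arm_command --pt "10 2 0 0 0 0 0" --pt "10 2 0 0 0 0 0" --pt "10 0 0 0 0 0 0"

```text
clock: 14.7
position: [0.5672, -0.1367, 0.3706]
ee_rot: [-0.114, 1.568, 0.114]
force: [-4.5, -1.1, -0.1]
width: 0.218
```

```bash
python3 fc.py
```

```text
t 15.15 F stand axes [-4.68 -0.91 -0.4 ] sd [0.5  0.67 0.87] M [-0.364  1.425  0.002] grasp stand X,Y,z [ 541.23 -218.01  211.62] w 20.176073028618028
```

The force is all toward −x, so only the rear plate is touching. I'll shift −x 0.6 mm.

Request:
arm_command --pt "10 0 0 -0.3 0 0 0" --pt "10 0 0 -0.3 0 0 0" --pt "10 0 0 0 0 0 0"

```text
clock: 15.58
position: [0.5669, -0.1365, 0.3707]
ee_rot: [-0.114, 1.568, 0.114]
force: [-3.3, -3.2, -2.7]
width: 0.219
```

```bash
python3 fc.py
```

```text
t 16.025 F stand axes [-3.35 -2.14 -2.52] sd [0.46 0.41 0.75] M [-0.65   1.109 -0.02 ] grasp stand X,Y,z [ 540.86 -217.85  211.73] w 20.070042203302275
```

Request:
arm_command --pt "10 0 0 -0.3 0 0 0" --pt "10 0 0 -0.3 0 0 0" --pt "10 0 0 0 0 0 0"

```text
clock: 16.45
position: [0.5665, -0.1364, 0.3709]
ee_rot: [-0.114, 1.567, 0.115]
force: [-1.6, -0.6, -2.1]
width: 0.221
```

```bash
python3 fc.py
```

```text
t 16.9 F stand axes [-0.81 -0.15 -1.24] sd [0.71 0.48 0.61] M [-0.162  0.234 -0.004] grasp stand X,Y,z [ 540.58 -217.72  211.86] w 20.182474146993385
```

Request:
arm_command --pt "10 2 0 -0.3 0 0 0" --pt "10 2 0 0 0 0 0" --pt "10 0 0 0 0 0 0"

```text
clock: 17.32
position: [0.5663, -0.1367, 0.367]
ee_rot: [-0.114, 1.567, 0.114]
force: [1.4, -0.4, 2.0]
width: 0.218
```

```bash
python3 fc.py
```

```text
t 17.775 F stand axes [ 2.97 -0.51  2.17] sd [1.14 0.49 0.61] M [-0.197 -0.737  0.014] grasp stand X,Y,z [ 540.36 -217.95  207.93] w 19.688503330137525
```

Now the front plate carries more, and the vertical push has risen about 3 N. I'll nudge +x and check.

Request:
arm_command --pt "10 0 0 0.3 0 0 0" --pt "10 0 0 0 0 0 0"

```text
clock: 18.08
position: [0.5664, -0.1367, 0.3668]
ee_rot: [-0.114, 1.567, 0.114]
force: [3.2, -0.1, 3.4]
width: 0.218
```

```bash
python3 fc.py
```

```text
t 18.525 F stand axes [ 4.1  -0.71  2.97] sd [0.7  0.52 0.4 ] M [-0.338 -1.106  0.014] grasp stand X,Y,z [ 540.35 -217.89  207.77] w 19.8304820519933
```

Request:
arm_command --pt "10 0 0 0.4 0 0 0" --pt "10 0 0 0 0 0 0" --pt "10 0 0 0 0 0 0"

```text
clock: 18.95
position: [0.5665, -0.1366, 0.3667]
ee_rot: [-0.114, 1.568, 0.114]
force: [3.3, -0.6, 3.0]
width: 0.219
```

```bash
python3 fc.py; python3 fc.py
```

```text
t 19.4 F stand axes [ 3.26 -1.04  3.2 ] sd [0.44 0.41 0.38] M [-0.42  -0.823  0.025] grasp stand X,Y,z [ 540.49 -217.89  207.68] w 19.880413160515676
t 19.9 F stand axes [ 2.42 -1.18  3.27] sd [0.65 0.43 0.62] M [-0.445 -0.694  0.008] grasp stand X,Y,z [ 540.53 -217.87  207.68] w 19.700042376912933
```

Request:
arm_command --pt "10 0 0 0.3 0 0 0" --pt "10 0 0 0 0 0 0" --pt "10 0 0 0 0 0 0"

```text
clock: 20.32
position: [0.5667, -0.1366, 0.3667]
ee_rot: [-0.114, 1.568, 0.114]
force: [1.2, -1.7, 3.6]
width: 0.218
```

```bash
python3 fc.py; python3 fc.py; python3 look.py | grep -E "wrist|   z|tip|turn"; python3 -c "
from h import *
A=[]
d=shot('wrist');A.append(cv2.resize(d['frame'][100:300,130:380],(500,400),interpolation=cv2.INTER_CUBIC))
d=shot('side');A.append(cv2.resize(d['frame'][200:320,225:325],(333,400),interpolation=cv2.INTER_CUBIC))
cv2.imwrite('pics/m2.png',cv2.resize(np.hstack(A),(790,380))[:,:,::-1])"
```

```text
t 20.775 F stand axes [ 0.34 -1.3   4.11] sd [0.35 0.36 0.55] M [-0.434  0.031  0.033] grasp stand X,Y,z [ 540.75 -217.87  207.68] w 19.45662076219171
t 21.275 F stand axes [-0.56 -1.16  4.1 ] sd [0.3  0.46 0.32] M [-0.458  0.225  0.012] grasp stand X,Y,z [ 540.74 -217.88  207.66] w 19.64610835484747
turn [-0.07 -0.02 -0.01] shift after turn mm [-62.4   0.5   0.2] shift now [-62.4   0.5   0.2] R0
scene gauge_tip 0.36 [ 0.3788  0.0194 -0.0022] [253. 173.] stand xy 377.5703704804908 -36.14436795995955
    z 0.13 12 X [552.9925 553.332  554.1592]
    z 0.134 63 X [552.746  554.9261 556.1117]
    z 0.138 22 X [552.7202 554.0525 555.8692]
    z 0.126 20 X [532.9632 534.6552 535.9855]
    z 0.13 57 X [531.1759 533.2249 535.5355]
    z 0.134 55 X [528.7378 530.8017 533.3485]
    z 0.138 6 X [528.4813 529.1222 537.868 ]
    z 0.13 24 X [546.3183 547.6942 549.2225]
    z 0.134 30 X [548.0619 550.185  551.6041]
    z 0.138 19 X [550.954  551.6484 552.5702]
    z 0.13 6 X [531.2447 532.3825 532.8265]
    z 0.134 40 X [526.2269 529.9858 531.6719]
    z 0.138 58 X [526.2589 527.6874 529.2818]
wri
[... 200 characters left out ...]
07896
wrist stand 0.89 [ 0.5694 -0.1401 -0.0006] [252. 174.] stand xy 542.8254340875317 -221.77673031155186
wrist blue 1225 yaw 8.536399841308594 X [545.072  550.7689 556.0185] Y [-222.5572 -173.7294] z [0.1267 0.1392]
    z 0.126 94 X [545.0414 545.1405 546.1501]
    z 0.13 277 X [546.2823 547.5047 548.3861]
    z 0.134 319 X [548.8554 550.0738 551.4015]
    z 0.138 532 X [551.842  553.7645 555.6061]
wrist red 1270 yaw 8.094101905822754 X [526.1594 531.3902 537.2177] Y [-224.1074 -173.689 ] z [0.1269 0.1393]
    z 0.126 91 X [535.9936 537.1201 537.2626]
    z 0.13 247 X [534.0698 535.2213 536.4729]
    z 0.134 345 X [531.0762 532.3935 533.6505]
    z 0.138 583 X [526.4468 528.424  530.5816]
```

View pics/m2.png

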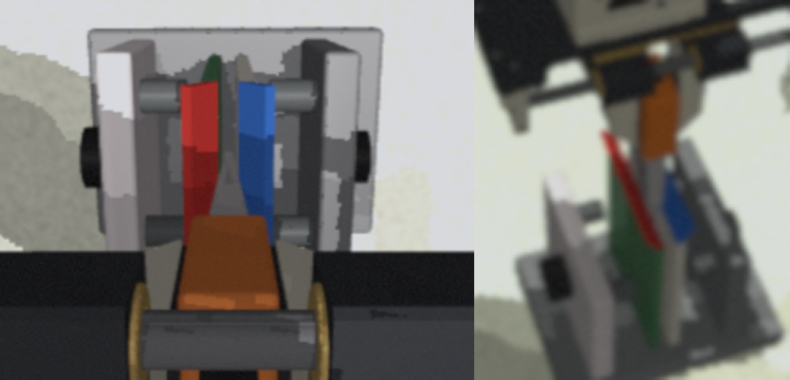

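The view (6 viewed, a composite) shows the blade upright in the gap, with red and blue lips evenly either side of it and not visibly displaced. The push is about 5 N and Fx is about balanced. I'll check that it holds steady.

```bash
for i in 1 2 3; do python3 fc.py; done
```

```text
t 22.625 F stand axes [-1.81 -1.22  3.41] sd [0.55 0.46 0.63] M [-0.51   0.608  0.03 ] grasp stand X,Y,z [ 540.81 -217.85  207.66] w 19.72508367136049
t 23.125 F stand axes [-2.05 -1.38  2.93] sd [0.45 0.44 0.38] M [-0.519  0.696  0.03 ] grasp stand X,Y,z [ 540.84 -217.86  207.68] w 20.123772688661713
t 23.625 F stand axes [-2.49 -1.47  2.27] sd [0.59 0.37 0.28] M [-0.521  0.776  0.019] grasp stand X,Y,z [ 540.85 -217.84  207.68] w 19.604625935229308
```

The integral action drifts toward +x, unloading the front plate. I'll re-centre and go 2 mm deeper for a margin of contact.

Request:
arm_command --pt "10 1 0 -0.3 0 0 0" --pt "10 1 0 0 0 0 0" --pt "10 0 0 0 0 0 0" --pt "10 0 0 0 0 0 0" --pt "10 0 0 0 0 0 0"

```text
clock: 24.3
position: [0.5668, -0.1364, 0.3648]
ee_rot: [-0.114, 1.567, 0.115]
force: [-1.1, 0.0, 3.4]
width: 0.218
```

```bash
for i in 1 2 3 4 5; do python3 fc.py; done
```

```text
t 24.75 F stand axes [-0.57  0.38  3.39] sd [0.68 0.59 0.44] M [0.033 0.292 0.019] grasp stand X,Y,z [ 540.76 -217.71  205.76] w 20.284668262028177
t 25.25 F stand axes [-0.63  1.22  3.15] sd [0.45 0.38 0.52] M [0.221 0.152 0.021] grasp stand X,Y,z [ 540.67 -217.74  205.74] w 20.006295787475374Traceback (most recent call last):
  File "fc.py", line 4, in <module>
    s=arm.observe();F.append(s['force']);M.append(s['ft_torque']);get_image('wrist')
                                                                  ~~~~~~~~~^^^^^^^^^
ValueError: 200 camera calls are used up
Traceback (most recent call last):
  File "fc.py", line 4, in <module>
    s=arm.observe();F.append(s['force']);M.append(s['ft_torque']);get_image('wrist')
                                                                  ~~~~~~~~~^^^^^^^^^
ValueError: 200 camera calls are used up
Traceback (most recent call last):
  File "fc.py", line 4, in <module>
    s=arm.observe();F.append(s['force']);M.append(s['ft_torque']);get_image('wrist')
                                                                  ~~~~~~~~~^^^^^^^^^
ValueError: 200 camera calls are used up
```

Request:
arm_command --pt "10 0 0 0 0 0 0" --pt "10 0 0 0 0 0 0" --pt "10 0 0 0 0 0 0"

```text
clock: 25.92
position: [0.5667, -0.1365, 0.3647]
ee_rot: [-0.114, 1.568, 0.114]
force: [-0.7, 1.6, 4.3]
width: 0.22
```

Request:
arm_command --pt "10 0 0 0 0 0 0" --pt "10 0 0 0 0 0 0" --pt "10 0 0 0 0 0 0"

```text
clock: 26.3
position: [0.5666, -0.1365, 0.3647]
ee_rot: [-0.114, 1.568, 0.114]
force: [-0.6, 2.3, 4.2]
width: 0.215
```

Request:
arm_command --pt "10 0 0 0 0 0 0" --pt "10 0 0 0 0 0 0" --pt "10 0 0 0 0 0 0"

```text
clock: 26.68
position: [0.5666, -0.1365, 0.3648]
ee_rot: [-0.114, 1.568, 0.114]
force: [-0.8, 2.8, 4.2]
width: 0.216
```

The hold is steady: Fx is about balanced, the push is about 5 N, and nothing is moving. Handing in.

```bash
python3 -c "
from h import *
print(arm.observe()['force'],arm.sign_off())"
```

```text
the job is handed in; nothing more can be done
[-0.76645434  2.84579002  4.18205088] None
```

I drew the blade out of the small blue holder and slid it into the gap. I handed the job in at about 26.7 s with the handle still gripped. `sign_off` gave no verdict, so I don't know how it was judged.

**Final checks**
- **Depth:** the tip is about 45 mm below the rims, worked out from the arm pose. The blade is about 2 mm off mid-width.
- **Orientation:** the tool is vertical and square to the stand within about 0.1°, going by the stand yaw I measured (8.4°).
- **Push:** the vertical push was about 5 N and the sideways force about balanced. That points to contact on both plates, but the force on each plate was not measured.
- **Plates:** the last picture showed no visible displacement of the lips. The blade went 2 mm deeper after that, and I have no direct reading of how far either plate moved.
- **Grip:** finger opening was 19.8 mm at a 35 N setting.

**What went wrong or stayed open**
- On the first descent only the rear plate touched, at about 5 N. I backed off about 1.2 mm in −x and then re-centred by force.
- At the first holding depth the sideways force drifted slowly, so I re-centred again and went the extra 2 mm.
- My repeated force readings used up all 200 camera calls, so there was no picture at the final depth.
- A force along the width of the blade was still creeping up, to about 2.8 N, when I handed in.
- I did not re-measure the bottle, beaker or rack. The carry path stayed well clear of them.

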